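# Pack the kit tray and close up the row

### The job

Pack the roller and the H-shaped link into the plywood tray beside the ribbed block already in it, in one row, each standing upright on the tray floor as it stands now and the link with its long side across the tray; lower them in, do not drop them. Then slide the tray's wooden end board up against the row so that all three parts are packed snugly. Leave the carton, the roll of tape and the screwdriver where they are.

Things in the scene. Friction and masses are not known exactly. Their poses are not given: they have to be found in the camera images.
- tray: Open plywood tray fixed to the bench, 230 (its x) x 86 (its y) x 46 high. Inside 212 x 68, walls 9, inner floor 8 above the bench. Origin: centre of its underside, on the bench; x runs along it from the sliding end board towards the ribbed block; z up. Inner face of the end wall by the block: x = +106.
- board_grip (a point): Middle of the grip block of the sliding wooden end board, 80 above the bench; axes as the tray's. Grip block: 28 (tray x) x 30 (tray y), top 92 above the bench; pinch it across the tray or push it along. It stands on the back (-x) of an upright plate 12 thick, 64 wide, top 60 above the bench, whose front face, which meets the row, is 26 further along tray +x.
- board (a joint): How far the end board is slid along the tray's +x, in m, 0 to 0.042. It starts at 0 to 0.010, needs about 2 N plus what it pushes, and stays where it is left. At 0 the plate's front face is at tray x = -62. The three parts in a row take up 134, so the row is snug at about 0.034.
- block: Grey moulded block with three dark grooves on top, 44 along the tray x 60 across x 75 high, 200 g; already standing in the tray against the far (+x) end wall or up to 3 off it. Origin: centre of its underside; its y is along the 60 side.
- hlink: Loose grey moulded link, an upright H in plan: 40 (its x) x 60 (its y) x 75 high, about 170 g. Flat 40-wide end faces at y = +30 and -30; a slot 14 wide, 12 deep runs up the middle of each long side. Origin: centre of its underside; z up. Stands on the bench at any yaw. In the tray its y goes across, either way round.
- roller: Loose grey roller standing on end: plain cylinder of 50 diameter, 78 high, about 250 g, with a small bearing face on top. Origin: centre of its underside; z up along its axis. Stands on the bench.
- carton: Bystander: small cardboard carton, 62 x 50 x 48 high. Origin: centre of its underside.
- tape: Bystander: roll of tape lying flat, 96 outside diameter, 76 inside, 25 high. Origin: centre of its underside.
- screwdriver: Bystander: screwdriver lying on the bench beyond the work, about 200 long along its x.
There are look-alikes about, which are no part of the job. Leave any blue look-alike of the roller alone.

How it is judged:
On the way, in this order (a step that is already met when the one before it is completed fails the run):
1. the roller and the link both stand in the tray (x of roller in the frame of tray between -0.06 and 0.1 m and y of roller in the frame of tray between -0.015 and 0.015 m and z of roller in the frame of tray between 0.004 and 0.012 m and angle between each of roller, hlink's own z axis and vertical below 0.1 rad and x of hlink in the frame of tray between -0.06 and 0.1 m and y of hlink in the frame of tray between -0.015 and 0.015 m and z of hlink in the frame of tray between 0.004 and 0.012 m), for 0.2 s.
2. the end board is slid up against the row (value of joint board above 0.0295 m), for 0.2 s.
At the end, for the whole second after the job is handed in: Roller, link and block stand at rest on the tray floor (base within 4 mm of it, centre within 15 mm of the tray's centre line, leaning under 0.1 rad), the link straight across within 0.12 rad, and the end board is slid past 0.0295 (under about 4.5 mm of play) (all of step 1 and x of block in the frame of tray between -0.06 and 0.1 m and y of block in the frame of tray between -0.015 and 0.015 m and z of block in the frame of tray between 0.004 and 0.012 m and angle between block's own z axis and vertical below 0.1 rad and angle between the y axis of hlink and the y axis of tray, either way round below 0.12 rad and value of joint board above 0.0295 m and linear speed of each of roller, hlink, block below 0.03 m/s); the robot touches nothing.
It fails at once if the roller is dropped or thrown (moves faster than 0.7 m/s with no finger on it) (linear speed of roller above 0.7 m/s and contact force between the fingers and roller below 0.05 N).
It fails at once if the link is dropped or thrown (moves faster than 0.7 m/s with no finger on it) (linear speed of hlink above 0.7 m/s and contact force between the fingers and hlink below 0.05 N).
It fails at once if the carton is moved more than 20 mm (distance of carton from where it was at the start of the episode above 0.02 m).
It fails at once if the tape is moved more than 20 mm (distance of tape from where it was at the start of the episode above 0.02 m).
It fails at once if the screwdriver is moved more than 20 mm (distance of screwdriver from where it was at the start of the episode above 0.02 m).
It also fails if it takes over 69 s, if anything falls off the work surface, if the arm or the gripper's body presses on something with over 40 N, if the wrist force passes 120 N, or if a joint passes its speed limit or range.

### The arm

A 6-joint arm with a two-finger parallel gripper is mounted at the origin on the work surface. World frame = base frame: x ahead of the robot, y to its left, z up, the work surface at z = 0. Lengths are in m, angles in rad, forces in N, time in s.
With the tool pointing down it reaches from about 0.375 to 0.925 m from the base axis. Payload 5.7 kg.
Tool frame: the origin (TCP) lies midway between the tips of the shut fingers; the grasp point (between the pads) lies 19 mm behind it (ctrl.grip_point_offset is the distance from the TCP to the grasp point, in m); z points along the fingers, y is the line along which they close (so a half turn about z gives the same grasp; the last joint's range is limited). The gripper opens to 88 mm and grips with 3 to 60 N. Pads are 20 mm wide; open, the fingers measure 115 mm over their backs; the gripper's body (75 mm by 178 mm) begins 61 mm behind the grasp point.
Start: joints at [1.024, 0.359, 1.51, -0, 1.272, -0.115], TCP at [0.251, 0.545, 0.223] pointing down, gripper open.
Joint ranges: [-2.97, 2.97], [-1.01, 2.36], [0.21, 2.38], [-0.96, 4.11], [0.2, 2.71], [-2.98, 2.98]. Speed limits (rad/s): [2.39, 2.39, 3.14, 3.14, 3.14, 3.14].

### API

Orientations are given as [roll, pitch, yaw] about the fixed x, y, z axes, in that order (R = Rz(yaw) Ry(pitch) Rx(roll)).
In Python, from station import telemetry, camera, camera_model, workorder, ctrl gives the robot as it stands. The module is installed in compiled form; this text tells all that it offers.
- The arm moves only by the tool move_arm, never from a script. Its argument "plan" is a list of rows, each an object of numbers: "tx", "ty", "tz": the shift along the tool's x, y, z normalised to -1 to 1, where 1 is 0.75 m; "wx", "wy", "wz": the turn, a rotation vector about the tool's x, y, z normalised to -1 to 1, where 1 is 45 degrees. In form: [{"tx": .., "ty": .., "tz": .., "wx": .., "wy": .., "wz": ..}, ...]. A call has 1 to 12 rows; each row is the pose to reach, as a shift and turn from the pose commanded when the call began, along the tool's axes at that moment; what a row does not reach only later rows make up. A row lasts 1/10 s, in which the tool goes at most 50 mm and 8.59 degrees, less where a joint would pass 70% of its speed; a pose out of reach is approached as far as the arm can. A call with a number of a shift or a turn outside -1 to 1 is refused whole. A call with a gripper value outside its range is refused whole. "fingers" is the closure, from -1 (fully open) to 1 (shut), set as the call begins (left out, the last holds). The fingers move at their own pace and stop on an object; "grip_force" is the grip in N (left out, the last holds). Time passes only in rows, so rows that repeat a pose let the fingers close. It gives the time, the measured TCP pose, the force, the opening and the grip force at its end, in the units of the state.
- telemetry.observe(): the state, without advancing time (a new reading comes with each control period).
- camera(name): name is "scene" or "top" or "wrist"; returns (picture, depth): 480x640x3 uint8, red, green, blue; 480x640 float32, m along the optical axis (not along the pixel's ray), 0 where there is no reading.
- camera_model(name): a dict with "K" (3x3 intrinsics, pixels), "rvec" (rotation vector, rad) and "tvec" (3), from world to camera coordinates, as OpenCV has them. Camera axes: x right, y down, z forward; pixel columns grow to the right and rows downward; lengths in m; the calibration is good to about 2 mm. The wrist camera is an equidistant fisheye: a pixel r from the principal point sees the ray r / f radians off the axis. A picture is of the moment at which its call begins: read the wrist's pose just before it. camera_model takes no time and is no camera call; for the wrist camera it gives the pose at the moment of the call.
- workorder.job_done(): hands the job in; it is judged then, once.
The state is a dict: "clock": time; "joints": joint angles; "qd": joint speeds; "joint_efforts": joint torques, N m; "eef_pos": TCP position; "tool_rot": TCP orientation; "contact_force": force on the tool from outside, world axes, zero at the start; "torque": the same for the moment, N m; "gripper_width": opening from 0.0 (shut) to 1.0 (fully open); "gripper_force": force on a finger pad.
Only numpy, scipy, OpenCV 4.12 (cv2) and the standard library are available. Lean on these libraries where they do the work, as an engineer would, in place of code of your own. Each camera call takes 0.05 s, during which the arm holds its last target. There are 200 camera calls.

## Working session

There is one attempt and no reset: what is moved stays moved. The work goes in short steps, Python scripts to look and compute and a tool call to move; the robot and the scene stay as the last step left them, time stands still between calls to the robot, and variables do not carry over. Pictures are saved under pics/ and viewed, at most 10 in all, crops included, and the job is handed in when it is done.

Besides the shell and the picture viewer there is one more tool, called after "Request:" by a JSON object that holds its "op" and its "data". move_arm: Moves the arm, as the interface text tells. Scaled input: -1 to 1 covers 0.75 m each way for a shift and 45 degrees each way for a turn. Its arguments: {"type":"object","properties":{"plan":{"type":"array"},"fingers":{"type":"number"},"grip_force":{"type":"number"}},"required":["plan"]}

```bash
mkdir -p pics
cat > h.py <<'E'
import numpy as np, cv2
from station import telemetry, camera, camera_model, workorder, ctrl
def snap(n,f):
    m=camera_model(n); p,d=camera(n); cv2.imwrite(f'pics/{f}.png',p[:,:,::-1]); np.savez(f'pics/{f}.npz',p=p,d=d,K=m['K'],r=m['rvec'],t=m['tvec']); return p,d,m
def cloud(f):
    z=np.load(f'pics/{f}.npz'); d=z['d']; K=z['K']; R=cv2.Rodrigues(z['r'])[0]
    v,u=np.mgrid[:480,:640]; c=np.stack([(u-K[0,2])/K[0,0]*d,(v-K[1,2])/K[1,1]*d,d],-1)
    return (c-z['t'].ravel())@R, d
def px(f,u,v,h):
    z=np.load(f'pics/{f}.npz'); K=z['K']; R=cv2.Rodrigues(z['r'])[0]; o=-R.T@z['t'].ravel()
    r=R.T@np.array([(u-K[0,2])/K[0,0],(v-K[1,2])/K[1,1],1]); return o+r*(h-o[2])/r[2]
E
python3 - <<'E'
from h import *
snap('top','top0'); snap('scene','scene0')
s=telemetry.observe(); print(s); print(ctrl.grip_point_offset)
for n in('top','scene'): print(camera_model(n))
E
```

```text
{'clock': 0.1, 'joints': array([ 1.02389210e+00,  3.59430387e-01,  1.51133293e+00, -3.23772124e-05,
        1.27250189e+00, -1.15093549e-01]), 'qd': array([ 0.00013419, -0.00149651, -0.00262857,  0.00031309, -0.0005456 ,
       -0.00094746]), 'joint_efforts': array([ 7.96904669e-05, -5.16363609e+01, -2.71402788e+01,  6.76499004e-02,
        2.77700939e-02, -7.24181768e-05]), 'eef_pos': array([0.25079267, 0.54437521, 0.22189188]), 'tool_rot': array([-3.13992761e+00, -1.61348734e-04,  2.70979138e+00]), 'contact_force': array([ 0.35252032,  0.44235186, -0.082875  ]), 'torque': array([-0.02310835,  0.02767843, -0.00195361]), 'gripper_force': 0.0, 'gripper_width': 0.9990339513353285}
0.0187
{'K': array([[571.61285898,   0.        , 320.86495907],
       [  0.        , 571.61285898, 239.26735842],
       [  0.        ,   0.        ,   1.        ]]), 'rvec': array([ 2.15742503, -2.16518621,  0.12150757]), 'tvec': array([-0.14535057,  0.60071525,  1.0595673 ])}
{'K': array([[504.85503936,   0.        , 313.95734518],
       [  0.        , 504.85503936, 232.90336312],
       [  0.        ,   0.        ,   1.        ]]), 'rvec': array([ 2.08597797,  0.85567592, -0.43693138]), 'tvec': array([-0.32418513, -0.25500463,  1.43663014])}
```

View pics/top0.png

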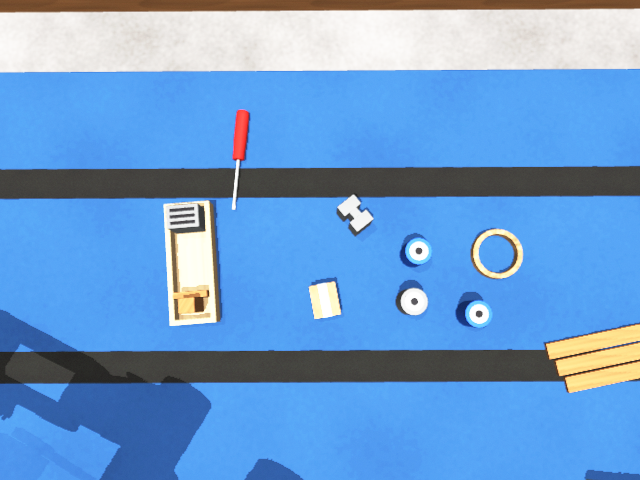

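View pics/scene0.png

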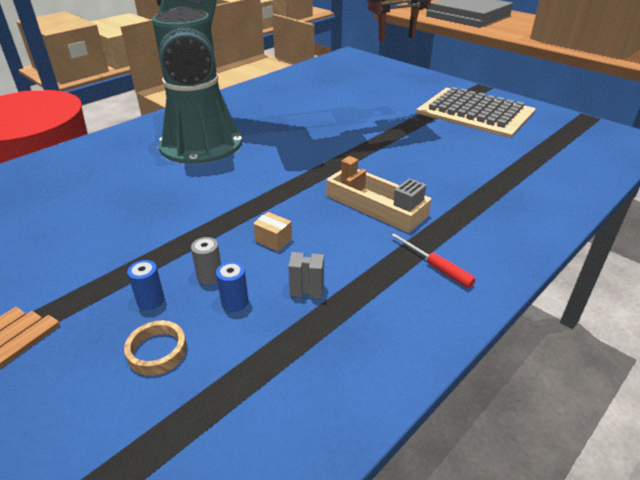

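Top view: the tray is around (190,262), with the block at its far end (183,216) and the board at (191,298). The link is at (355,214), the grey roller at (413,301), and blue look-alikes at (418,251) and (479,314). The carton is at (325,300), the tape at (497,254) and the screwdriver at (239,155). The scene view confirms this.

Run:
```python
from h import *
P,d=cloud('top0')
def reg(u0,v0,u1,v1,lo,hi,name):
    Q=P[v0:v1,u0:u1].reshape(-1,3); D=d[v0:v1,u0:u1].ravel(); m=(D>0)&(Q[:,2]>lo)&(Q[:,2]<hi); Q=Q[m]
    r=cv2.minAreaRect((Q[:,:2]*1000).astype(np.float32)); print(name,len(Q),'mean',Q.mean(0).round(4),'z med',np.median(Q[:,2]).round(4),'rect',np.round(r[0],1),np.round(r[1],1),round(r[2],1))
reg(325,180,385,245,.066,.09,'link')
reg(390,280,435,325,.066,.09,'roller')
reg(395,230,440,272,.066,.09,'blue1')
reg(150,190,230,340,.038,.05,'trayrim')
reg(150,190,230,260,.066,.09,'block')
reg(150,260,230,340,.066,.1,'grip')
reg(150,260,230,340,.052,.066,'plate')
reg(295,270,350,330,.04,.055,'carton')
reg(460,220,535,290,.015,.035,'tape')
reg(220,320,260,350,-.02,.02,'bench')
z=np.load('pics/top0.npz')['p'][:,:,::-1]
a=cv2.resize(z[190:340,150:235],None,fx=4,fy=4,interpolation=3); b=cv2.resize(z[180:330,330:440],None,fx=4,fy=4,interpolation=3)
cv2.imwrite('pics/c.png',np.hstack([a,b]))
print(a.shape,b.shape)
```

```text
link 619 mean [ 0.6443 -0.2098  0.075 ] z med 0.075 rect [ 644.8 -210. ] [60.1 40.6] 38.5
roller 606 mean [ 0.4812 -0.3143  0.0787] z med 0.0789 rect [ 481.1 -314.5] [49.2 48.5] 17.6
blue1 591 mean [ 0.5728 -0.3243  0.0786] z med 0.0788 rect [ 573.4 -324.8] [47.8 49.1] 40.3
trayrim 1554 mean [0.5439 0.0969 0.0457] z med 0.0461 rect [556.5 101.5] [230.7  87.6] 4.6
block 847 mean [0.6375 0.1062 0.0834] z med 0.0841 rect [638.9 108.1] [45.2 61.7] 4.0
grip 313 mean [0.476  0.0925 0.0898] z med 0.0917 rect [475.9  94.9] [27.9 31. ] 4.9
plate 247 mean [0.4946 0.0934 0.0602] z med 0.0604 rect [499.2  94.5] [75.1 71.5] 7.3
carton 897 mean [ 0.4843 -0.1529  0.0486] z med 0.0486 rect [ 484.4 -152.9] [62.3 50. ] 10.6
tape 842 mean [ 0.5721 -0.4858  0.0247] z med 0.0251 rect [ 572.3 -485.8] [95.  95.1] 41.6
bench 1192 mean [0.4191 0.0108 0.0006] z med 0.0005 rect [419.1  10.8] [77.2 55.8] 89.9
(600, 340, 3) (600, 440, 3)
```

View pics/c.png

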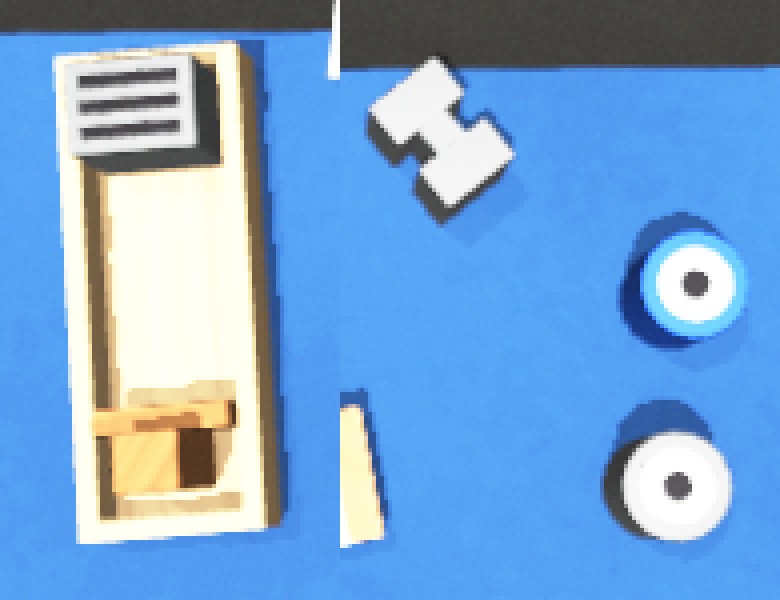

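The crop shows the tray with its x axis along world +x (about 4.6°), block and board centred in it, the H link's long axis at about 38°, and the grey roller clear of the blue ones. I'll take the link first, and it goes next to the block.

```bash
cat >> h.py <<'E'
from scipy.spatial.transform import Rotation as Ro
T0=np.array([.5565,.1015]); TY=np.deg2rad(4.6)
def tray(x,y=0): c,s=np.cos(TY),np.sin(TY); return T0+[c*x-s*y,s*x+c*y]
def go(x,y,z,yawdeg,cur=None):
    s=telemetry.observe(); p=s['eef_pos']; R=Ro.from_euler('xyz',s['tool_rot'])
    if cur is not None: p=np.array(cur[:3]); R=Ro.from_euler('xyz',[np.pi,0,np.deg2rad(cur[3])])
    t=R.inv().apply(np.array([x,y,z])-p)/.75
    w=(R.inv()*Ro.from_euler('xyz',[np.pi,0,np.deg2rad(yawdeg)])).as_rotvec()/np.deg2rad(45)
    print('from',p.round(4),'t',t.round(4),'w',w.round(4), 'clk',s['clock'])
E
python3 - <<'E'
from h import *
go(.645,-.21,.2,128.5)
E
```

```text
from [0.2508 0.5444 0.2219] t [-0.8983 -0.6935  0.0302] w [-2.100e-03  3.000e-04  5.947e-01] clk 0.1
```

Request:
{"op": "move_arm", "data": {"plan": [{"tx":-0.9,"ty":-0.694,"tz":0.03,"wz":0.595},{"tx":-0.9,"ty":-0.694,"tz":0.03,"wz":0.595},{"tx":-0.9,"ty":-0.694,"tz":0.03,"wz":0.595},{"tx":-0.9,"ty":-0.694,"tz":0.03,"wz":0.595},{"tx":-0.9,"ty":-0.694,"tz":0.03,"wz":0.595},{"tx":-0.9,"ty":-0.694,"tz":0.03,"wz":0.595},{"tx":-0.9,"ty":-0.694,"tz":0.03,"wz":0.595},{"tx":-0.9,"ty":-0.694,"tz":0.03,"wz":0.595},{"tx":-0.9,"ty":-0.694,"tz":0.03,"wz":0.595},{"tx":-0.9,"ty":-0.694,"tz":0.03,"wz":0.595},{"tx":-0.9,"ty":-0.694,"tz":0.03,"wz":0.595},{"tx":-0.9,"ty":-0.694,"tz":0.03,"wz":0.595}], "fingers": -1, "grip_force": 25}}

```text
invalid input
```

Run:
```python
from h import *
go(.645,-.21,.15,128.5)
```

```text
from [0.2508 0.5444 0.2219] t [-0.8983 -0.6934  0.0969] w [-2.100e-03  3.000e-04  5.947e-01] clk 0.1
```

Request:
{"op": "move_arm", "data": {"plan": [{"tx":-0.9,"ty":-0.694,"tz":0.03,"wx":0,"wy":0,"wz":0.595},{"tx":-0.9,"ty":-0.694,"tz":0.03,"wx":0,"wy":0,"wz":0.595},{"tx":-0.9,"ty":-0.694,"tz":0.03,"wx":0,"wy":0,"wz":0.595},{"tx":-0.9,"ty":-0.694,"tz":0.03,"wx":0,"wy":0,"wz":0.595},{"tx":-0.9,"ty":-0.694,"tz":0.03,"wx":0,"wy":0,"wz":0.595},{"tx":-0.9,"ty":-0.694,"tz":0.03,"wx":0,"wy":0,"wz":0.595},{"tx":-0.9,"ty":-0.694,"tz":0.03,"wx":0,"wy":0,"wz":0.595},{"tx":-0.9,"ty":-0.694,"tz":0.03,"wx":0,"wy":0,"wz":0.595},{"tx":-0.9,"ty":-0.694,"tz":0.03,"wx":0,"wy":0,"wz":0.595},{"tx":-0.9,"ty":-0.694,"tz":0.03,"wx":0,"wy":0,"wz":0.595},{"tx":-0.9,"ty":-0.694,"tz":0.03,"wx":0,"wy":0,"wz":0.595},{"tx":-0.9,"ty":-0.694,"tz":0.03,"wx":0,"wy":0,"wz":0.595}], "fingers": -1, "grip_force": 25}}

```text
clock: 1.3
eef_pos: [0.5295, 0.0114, 0.2066]
tool_rot: [-3.141, -0.0, 2.242]
contact_force: [0.7, 0.7, 0.1]
gripper_width: 1.003
gripper_force: 0.0
```

Run:
```python
from h import *
go(.645,-.21,.15,128.5)
```

```text
from [0.5295 0.0114 0.2066] t [-0.327  -0.0631  0.0754] w [-0.0003 -0.0004 -0.0008] clk 1.3
```

Request:
{"op": "move_arm", "data": {"plan": [{"tx":-0.327,"ty":-0.063,"tz":0.075,"wx":0,"wy":0,"wz":0},{"tx":-0.327,"ty":-0.063,"tz":0.075,"wx":0,"wy":0,"wz":0},{"tx":-0.327,"ty":-0.063,"tz":0.075,"wx":0,"wy":0,"wz":0},{"tx":-0.327,"ty":-0.063,"tz":0.075,"wx":0,"wy":0,"wz":0},{"tx":-0.327,"ty":-0.063,"tz":0.075,"wx":0,"wy":0,"wz":0},{"tx":-0.327,"ty":-0.063,"tz":0.075,"wx":0,"wy":0,"wz":0},{"tx":-0.327,"ty":-0.063,"tz":0.075,"wx":0,"wy":0,"wz":0},{"tx":-0.327,"ty":-0.063,"tz":0.075,"wx":0,"wy":0,"wz":0},{"tx":-0.327,"ty":-0.063,"tz":0.075,"wx":0,"wy":0,"wz":0},{"tx":-0.327,"ty":-0.063,"tz":0.075,"wx":0,"wy":0,"wz":0}]}}

```text
clock: 2.3
eef_pos: [0.6445, -0.2064, 0.1513]
tool_rot: [3.141, 0.0, 2.244]
contact_force: [-0.3, -0.4, -0.5]
gripper_width: 1.002
gripper_force: 0.0
```

Run:
```python
from h import *
go(.645,-.21,.045,128.5); snap('wrist','w1'); print(camera_model('wrist'))
```

```text
from [ 0.6445 -0.2064  0.1513] t [-0.0041 -0.0025  0.1417] w [0.0002 0.0002 0.0016] clk 2.3
{'K': array([[371.64829954,   0.        , 319.81129778],
       [  0.        , 371.64829954, 235.53366091],
       [  0.        ,   0.        ,   1.        ]]), 'rvec': array([-2.70435988, -0.94617624, -0.13996266]), 'tvec': array([-0.37560216, -0.55356189,  0.15946062])}
```

View pics/w1.png

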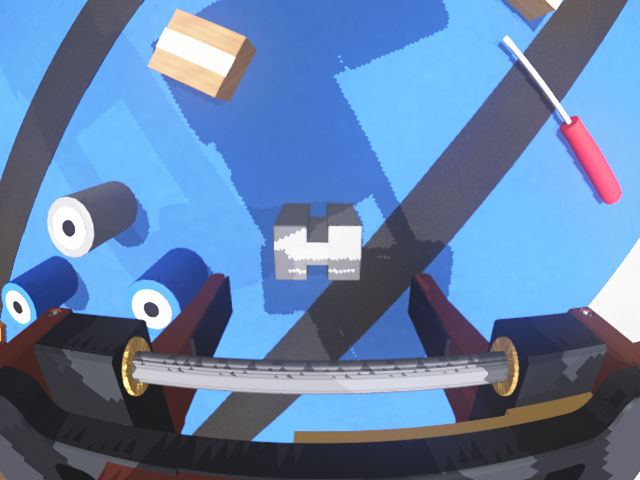

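The wrist view shows the link at (318,242), square to the fingers and centred between them, so I'll descend.

Request:
{"op": "move_arm", "data": {"plan": [{"tx":-0.004,"ty":-0.0025,"tz":0.05,"wx":0,"wy":0,"wz":0},{"tx":-0.004,"ty":-0.0025,"tz":0.1,"wx":0,"wy":0,"wz":0},{"tx":-0.004,"ty":-0.0025,"tz":0.143,"wx":0,"wy":0,"wz":0},{"tx":-0.004,"ty":-0.0025,"tz":0.143,"wx":0,"wy":0,"wz":0},{"tx":-0.004,"ty":-0.0025,"tz":0.143,"wx":0,"wy":0,"wz":0},{"tx":-0.004,"ty":-0.0025,"tz":0.143,"wx":0,"wy":0,"wz":0}]}}

```text
clock: 2.95
eef_pos: [0.6468, -0.2118, 0.0456]
tool_rot: [3.14, 0.003, 2.243]
contact_force: [-0.3, -0.3, -0.2]
gripper_width: 1.004
gripper_force: 0.0
```

Request:
{"op": "move_arm", "data": {"plan": [{"tx":0,"ty":0,"tz":0,"wx":0,"wy":0,"wz":0},{"tx":0,"ty":0,"tz":0,"wx":0,"wy":0,"wz":0},{"tx":0,"ty":0,"tz":0,"wx":0,"wy":0,"wz":0},{"tx":0,"ty":0,"tz":0,"wx":0,"wy":0,"wz":0},{"tx":0,"ty":0,"tz":0,"wx":0,"wy":0,"wz":0},{"tx":0,"ty":0,"tz":0,"wx":0,"wy":0,"wz":0},{"tx":0,"ty":0,"tz":0,"wx":0,"wy":0,"wz":0},{"tx":0,"ty":0,"tz":0,"wx":0,"wy":0,"wz":0}], "fingers": 1, "grip_force": 25}}

```text
clock: 3.75
eef_pos: [0.6455, -0.2115, 0.0439]
tool_rot: [3.141, 0.001, 2.242]
contact_force: [-1.2, 1.0, 4.7]
gripper_width: 0.681
gripper_force: 25.0
```

Run:
```python
from h import *
print(tray(.037)); x,y=tray(.037)
go(x,y,.18,184.6)
```

```text
[0.59338082 0.10446736]
from [ 0.6455 -0.2115  0.0439] t [ 0.373   0.2078 -0.1816] w [-0.0000e+00  9.0000e-04 -1.2471e+00] clk 3.75
```

Request:
{"op": "move_arm", "data": {"plan": [{"tx":0,"ty":0,"tz":-0.05,"wx":0,"wy":0,"wz":0},{"tx":0,"ty":0,"tz":-0.11,"wx":0,"wy":0,"wz":0},{"tx":0,"ty":0,"tz":-0.18,"wx":0,"wy":0,"wz":0},{"tx":0.04,"ty":0.02,"tz":-0.18,"wx":0,"wy":0,"wz":-0.1},{"tx":0.09,"ty":0.05,"tz":-0.18,"wx":0,"wy":0,"wz":-0.25},{"tx":0.14,"ty":0.08,"tz":-0.18,"wx":0,"wy":0,"wz":-0.4},{"tx":0.19,"ty":0.105,"tz":-0.18,"wx":0,"wy":0,"wz":-0.55},{"tx":0.24,"ty":0.135,"tz":-0.18,"wx":0,"wy":0,"wz":-0.7},{"tx":0.29,"ty":0.16,"tz":-0.18,"wx":0,"wy":0,"wz":-0.85},{"tx":0.34,"ty":0.19,"tz":-0.18,"wx":0,"wy":0,"wz":-0.97},{"tx":0.373,"ty":0.208,"tz":-0.18,"wx":0,"wy":0,"wz":-1},{"tx":0.373,"ty":0.208,"tz":-0.18,"wx":0,"wy":0,"wz":-1}]}}

```text
clock: 4.95
eef_pos: [0.5916, 0.1082, 0.1777]
tool_rot: [3.141, -0.002, 3.032]
contact_force: [-0.2, -0.4, -1.4]
gripper_width: 0.681
gripper_force: 25.0
```

Run:
```python
from h import *
x,y=tray(.037)
go(x,y,.12,184.6)
```

```text
from [0.5916 0.1082 0.1777] t [-0.0031 -0.0048  0.0769] w [ 0.0014 -0.0025 -0.2416] clk 4.95
```

Request:
{"op": "move_arm", "data": {"plan": [{"tx":0,"ty":0,"tz":0.05,"wx":0,"wy":0,"wz":-0.12},{"tx":0,"ty":0,"tz":0.077,"wx":0,"wy":0,"wz":-0.242},{"tx":0,"ty":0,"tz":0.077,"wx":0,"wy":0,"wz":-0.242},{"tx":0,"ty":0,"tz":0.077,"wx":0,"wy":0,"wz":-0.242},{"tx":0,"ty":0,"tz":0.077,"wx":0,"wy":0,"wz":-0.242},{"tx":0,"ty":0,"tz":0.077,"wx":0,"wy":0,"wz":-0.242}]}}

```text
clock: 5.55
eef_pos: [0.5944, 0.1044, 0.1219]
tool_rot: [-3.141, 0.002, -3.067]
contact_force: [-0.4, -0.8, -1.7]
gripper_width: 0.682
gripper_force: 25.0
```

Run:
```python
from h import *
x,y=tray(.037)
go(x,y,.052,184.6); p,d,m=snap('wrist','w2')
```

```text
from [0.5944 0.1044 0.1219] t [0.0016 0.0003 0.0932] w [-0.0002  0.0031 -0.007 ] clk 5.55
```

View pics/w2.png

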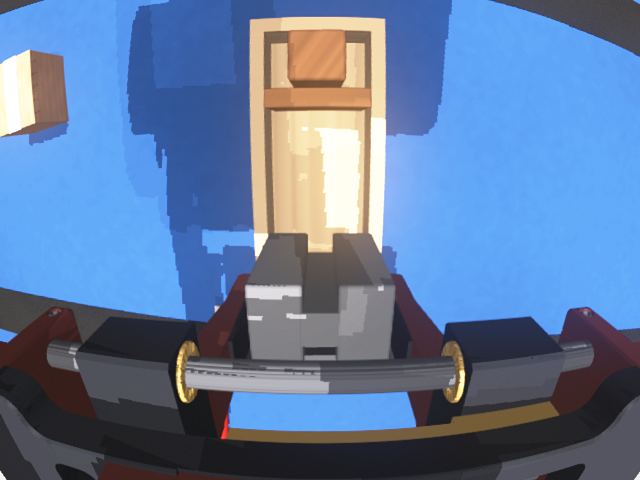

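The tray, its centre line at column 318, is aligned with the link at column 320. Lowering to just above the floor.

Request:
{"op": "move_arm", "data": {"plan": [{"tx":0.001,"ty":0,"tz":0.03,"wx":0,"wy":0,"wz":-0.007},{"tx":0.001,"ty":0,"tz":0.055,"wx":0,"wy":0,"wz":-0.007},{"tx":0.001,"ty":0,"tz":0.075,"wx":0,"wy":0,"wz":-0.007},{"tx":0.001,"ty":0,"tz":0.087,"wx":0,"wy":0,"wz":-0.007},{"tx":0.001,"ty":0,"tz":0.087,"wx":0,"wy":0,"wz":-0.007},{"tx":0.001,"ty":0,"tz":0.087,"wx":0,"wy":0,"wz":-0.007},{"tx":0.001,"ty":0,"tz":0.087,"wx":0,"wy":0,"wz":-0.007}]}}

```text
clock: 6.3
eef_pos: [0.5934, 0.1046, 0.0563]
tool_rot: [-3.141, 0.002, -3.06]
contact_force: [-0.8, 0.2, -1.9]
gripper_width: 0.684
gripper_force: 25.0
```

Request:
{"op": "move_arm", "data": {"plan": [{"tx":0,"ty":0,"tz":0.002,"wx":0,"wy":0,"wz":0},{"tx":0,"ty":0,"tz":0.004,"wx":0,"wy":0,"wz":0},{"tx":0,"ty":0,"tz":0.0055,"wx":0,"wy":0,"wz":0},{"tx":0,"ty":0,"tz":0.0055,"wx":0,"wy":0,"wz":0},{"tx":0,"ty":0,"tz":0.0055,"wx":0,"wy":0,"wz":0}]}}

```text
clock: 6.8
eef_pos: [0.593, 0.1046, 0.0529]
tool_rot: [-3.141, 0.001, -3.06]
contact_force: [-3.1, 0.1, 10.6]
gripper_width: 0.683
gripper_force: 25.0
```

Request:
{"op": "move_arm", "data": {"plan": [{"tx":0,"ty":0,"tz":0,"wx":0,"wy":0,"wz":0},{"tx":0,"ty":0,"tz":0,"wx":0,"wy":0,"wz":0},{"tx":0,"ty":0,"tz":0,"wx":0,"wy":0,"wz":0},{"tx":0,"ty":0,"tz":0,"wx":0,"wy":0,"wz":0},{"tx":0,"ty":0,"tz":-0.04,"wx":0,"wy":0,"wz":0},{"tx":0,"ty":0,"tz":-0.1,"wx":0,"wy":0,"wz":0},{"tx":0,"ty":0,"tz":-0.16,"wx":0,"wy":0,"wz":0},{"tx":0,"ty":0,"tz":-0.16,"wx":0,"wy":0,"wz":0},{"tx":0,"ty":0,"tz":-0.16,"wx":0,"wy":0,"wz":0}], "fingers": -0.8}}

```text
clock: 7.7
eef_pos: [0.5932, 0.1046, 0.1722]
tool_rot: [-3.141, 0.003, -3.06]
contact_force: [-0.2, 0.5, -0.7]
gripper_width: 0.898
gripper_force: 0.0
```

Run:
```python
from h import *
go(.481,-.3143,.17,180); p,d,m=snap('wrist','w3'); snap('top','top1')
P,d=cloud('top1')
Q=P[190:340,150:230].reshape(-1,3); D=d[190:340,150:230].ravel()
m=(D>0)&(Q[:,2]>.076)&(Q[:,2]<.1); Q=Q[m]; q=(Q[:,:2]-T0)@np.array([[np.cos(TY),-np.sin(TY)],[np.sin(TY),np.cos(TY)]])
for a,b in((-.11,-.055),(0,.0585),(.0625,.11)):
    k=(q[:,0]>a)&(q[:,0]<b)
    if k.sum(): print(k.sum(),q[k].min(0).round(4),q[k].max(0).round(4),cv2.minAreaRect((q[k]*1000).astype(np.float32)),np.median(Q[k,2]))
```

```text
from [0.5932 0.1046 0.1722] t [ 0.1948 -0.5445  0.0025] w [-0.      0.0032  0.1042] clk 7.7
289 [-0.0948 -0.0158] [-0.0668  0.0162] ((-80.82254028320312, 0.20820236206054688), (27.846548080444336, 31.619251251220703), 1.1286635398864746) 0.09176480766035904
151 [ 0.0154 -0.029 ] [0.0382 0.032 ] ((26.819643020629883, 1.5015602111816406), (22.795196533203125, 61.05842208862305), 0.1456742137670517) 0.08361545248687234
33 [0.0979 0.0071] [0.1048 0.0231] ((101.27053833007812, 15.045829772949219), (16.21864891052246, 6.2254109382629395), 83.36703491210938) 0.08405159523069705
```

Run:
```python
from h import *
go(.481,-.3143,.16,184.6)
P,d=cloud('top0'); Q=P[295:335,455:500].reshape(-1,3); Q=Q[(Q[:,2]>.07)&(Q[:,2]<.09)]; print(Q.mean(0))
```

```text
from [0.5913 0.1045 0.1698] t [ 0.1922 -0.5445  0.0136] w [-0.0001 -0.0033  0.002 ] clk 7.8
[ 0.4585863  -0.43004577  0.07881761]
```

Request:
{"op": "move_arm", "data": {"plan": [{"tx":0.021,"ty":-0.06,"tz":0,"wx":0,"wy":0,"wz":0},{"tx":0.042,"ty":-0.12,"tz":0,"wx":0,"wy":0,"wz":0},{"tx":0.063,"ty":-0.18,"tz":0,"wx":0,"wy":0,"wz":0},{"tx":0.084,"ty":-0.24,"tz":0,"wx":0,"wy":0,"wz":0},{"tx":0.106,"ty":-0.3,"tz":0,"wx":0,"wy":0,"wz":0},{"tx":0.127,"ty":-0.36,"tz":0,"wx":0,"wy":0,"wz":0},{"tx":0.148,"ty":-0.42,"tz":0,"wx":0,"wy":0,"wz":0},{"tx":0.169,"ty":-0.48,"tz":0.005,"wx":0,"wy":0,"wz":0},{"tx":0.192,"ty":-0.545,"tz":0.014,"wx":0,"wy":0,"wz":0},{"tx":0.192,"ty":-0.545,"tz":0.014,"wx":0,"wy":0,"wz":0},{"tx":0.192,"ty":-0.545,"tz":0.014,"wx":0,"wy":0,"wz":0},{"tx":0.192,"ty":-0.545,"tz":0.014,"wx":0,"wy":0,"wz":0}], "fingers": -1}}

```text
clock: 9.0
eef_pos: [0.4818, -0.313, 0.1594]
tool_rot: [3.139, -0.002, -3.06]
contact_force: [-0.3, -0.5, 0.0]
gripper_width: 1.002
gripper_force: 0.0
```

Run:
```python
from h import *
go(.481,-.3143,.044,184.6); snap('wrist','w4')
```

```text
from [ 0.4818 -0.313   0.1594] t [ 0.0009 -0.0021  0.1539] w [ 0.0033 -0.0025  0.0021] clk 9.0
```

View pics/w4.png

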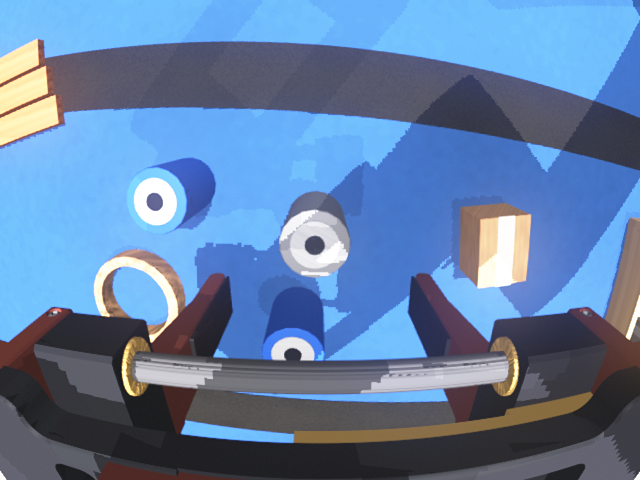

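The grey roller is at (315,242), between the fingers. Descending and gripping.

Request:
{"op": "move_arm", "data": {"plan": [{"tx":0.001,"ty":-0.002,"tz":0.05,"wx":0,"wy":0,"wz":0},{"tx":0.001,"ty":-0.002,"tz":0.105,"wx":0,"wy":0,"wz":0},{"tx":0.001,"ty":-0.002,"tz":0.154,"wx":0,"wy":0,"wz":0},{"tx":0.001,"ty":-0.002,"tz":0.154,"wx":0,"wy":0,"wz":0},{"tx":0.001,"ty":-0.002,"tz":0.154,"wx":0,"wy":0,"wz":0},{"tx":0.001,"ty":-0.002,"tz":0.154,"wx":0,"wy":0,"wz":0}]}}

```text
clock: 9.65
eef_pos: [0.4833, -0.3164, 0.0472]
tool_rot: [-3.139, 0.002, -3.059]
contact_force: [0.7, 1.1, -0.3]
gripper_width: 1.004
gripper_force: 0.0
```

Request:
{"op": "move_arm", "data": {"plan": [{"tx":0,"ty":0,"tz":0,"wx":0,"wy":0,"wz":0},{"tx":0,"ty":0,"tz":0,"wx":0,"wy":0,"wz":0},{"tx":0,"ty":0,"tz":0,"wx":0,"wy":0,"wz":0},{"tx":0,"ty":0,"tz":0,"wx":0,"wy":0,"wz":0},{"tx":0,"ty":0,"tz":0,"wx":0,"wy":0,"wz":0},{"tx":0,"ty":0,"tz":0,"wx":0,"wy":0,"wz":0},{"tx":0,"ty":0,"tz":0,"wx":0,"wy":0,"wz":0},{"tx":0,"ty":0,"tz":0,"wx":0,"wy":0,"wz":0},{"tx":0,"ty":0,"tz":0,"wx":0,"wy":0,"wz":0}], "fingers": 1, "grip_force": 30}}

```text
clock: 10.55
eef_pos: [0.4818, -0.3163, 0.0454]
tool_rot: [-3.141, 0.0, -3.06]
contact_force: [-0.8, 0.2, 3.7]
gripper_width: 0.562
gripper_force: 30.0
```

Run:
```python
from h import *
x,y=tray(-.014)
print(x,y);go(x,y,.18,184.6)
```

```text
0.5425450957016126 0.10037721505939598
from [ 0.4818 -0.3163  0.0454] t [-0.1261  0.547  -0.1797] w [-0.0004  0.      0.0021] clk 10.55
```

Request:
{"op": "move_arm", "data": {"plan": [{"tx":0,"ty":0,"tz":-0.05,"wx":0,"wy":0,"wz":0},{"tx":0,"ty":0,"tz":-0.11,"wx":0,"wy":0,"wz":0},{"tx":0,"ty":0,"tz":-0.17,"wx":0,"wy":0,"wz":0},{"tx":-0.008,"ty":0.04,"tz":-0.18,"wx":0,"wy":0,"wz":0},{"tx":-0.023,"ty":0.1,"tz":-0.18,"wx":0,"wy":0,"wz":0},{"tx":-0.037,"ty":0.16,"tz":-0.18,"wx":0,"wy":0,"wz":0},{"tx":-0.051,"ty":0.22,"tz":-0.18,"wx":0,"wy":0,"wz":0},{"tx":-0.064,"ty":0.28,"tz":-0.18,"wx":0,"wy":0,"wz":0},{"tx":-0.078,"ty":0.34,"tz":-0.18,"wx":0,"wy":0,"wz":0},{"tx":-0.092,"ty":0.4,"tz":-0.18,"wx":0,"wy":0,"wz":0},{"tx":-0.106,"ty":0.46,"tz":-0.18,"wx":0,"wy":0,"wz":0},{"tx":-0.117,"ty":0.51,"tz":-0.18,"wx":0,"wy":0,"wz":0}]}}

```text
clock: 11.75
eef_pos: [0.5373, 0.0748, 0.1795]
tool_rot: [3.141, -0.001, -3.059]
contact_force: [1.4, -0.7, -2.0]
gripper_width: 0.565
gripper_force: 30.0
```

Request:
{"op": "move_arm", "data": {"plan": [{"tx":-0.009,"ty":0.037,"tz":0.03,"wx":0,"wy":0,"wz":0},{"tx":-0.009,"ty":0.037,"tz":0.06,"wx":0,"wy":0,"wz":0},{"tx":-0.009,"ty":0.037,"tz":0.06,"wx":0,"wy":0,"wz":0},{"tx":-0.009,"ty":0.037,"tz":0.06,"wx":0,"wy":0,"wz":0},{"tx":-0.009,"ty":0.037,"tz":0.06,"wx":0,"wy":0,"wz":0},{"tx":-0.009,"ty":0.037,"tz":0.06,"wx":0,"wy":0,"wz":0}]}}

```text
clock: 12.35
eef_pos: [0.5432, 0.0998, 0.1363]
tool_rot: [-3.141, 0.002, -3.061]
contact_force: [-0.2, 0.3, -2.9]
gripper_width: 0.563
gripper_force: 30.0
```

Run:
```python
from h import *
x,y=tray(-.014)
go(x,y,.058,184.6); snap('wrist','w5')
```

```text
from [0.5432 0.0998 0.1363] t [0.001  0.0008 0.1043] w [-0.0002  0.0022  0.0005] clk 12.35
```

View pics/w5.png

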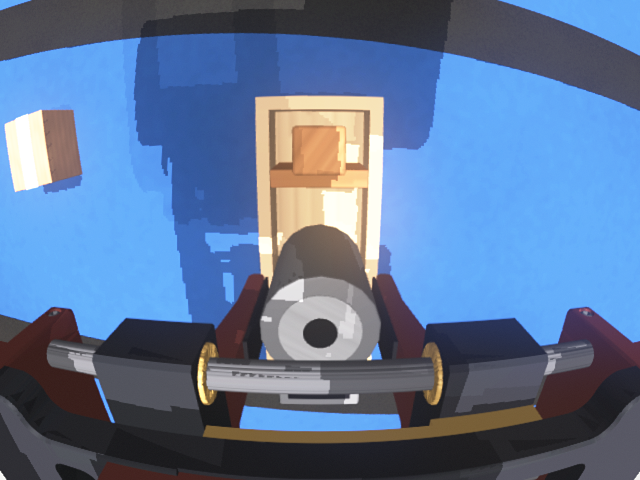

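The roller is centred over the tray at column 320. Lowering it.

Request:
{"op": "move_arm", "data": {"plan": [{"tx":0.001,"ty":0.001,"tz":0.03,"wx":0,"wy":0,"wz":0},{"tx":0.001,"ty":0.001,"tz":0.06,"wx":0,"wy":0,"wz":0},{"tx":0.001,"ty":0.001,"tz":0.085,"wx":0,"wy":0,"wz":0},{"tx":0.001,"ty":0.001,"tz":0.102,"wx":0,"wy":0,"wz":0},{"tx":0.001,"ty":0.001,"tz":0.104,"wx":0,"wy":0,"wz":0},{"tx":0.001,"ty":0.001,"tz":0.104,"wx":0,"wy":0,"wz":0},{"tx":0.001,"ty":0.001,"tz":0.104,"wx":0,"wy":0,"wz":0}]}}

```text
clock: 13.1
eef_pos: [0.5425, 0.1012, 0.0581]
tool_rot: [-3.141, 0.002, -3.06]
contact_force: [-0.6, -0.2, -2.3]
gripper_width: 0.563
gripper_force: 30.0
```

Request:
{"op": "move_arm", "data": {"plan": [{"tx":0,"ty":0,"tz":0.002,"wx":0,"wy":0,"wz":0},{"tx":0,"ty":0,"tz":0.004,"wx":0,"wy":0,"wz":0},{"tx":0,"ty":0,"tz":0.006,"wx":0,"wy":0,"wz":0},{"tx":0,"ty":0,"tz":0.006,"wx":0,"wy":0,"wz":0},{"tx":0,"ty":0,"tz":0.006,"wx":0,"wy":0,"wz":0}]}}

```text
clock: 13.6
eef_pos: [0.5423, 0.1012, 0.0543]
tool_rot: [-3.141, 0.002, -3.06]
contact_force: [-3.0, -0.9, 11.0]
gripper_width: 0.565
gripper_force: 30.0
```

On the floor. Release, rise, and look.

Request:
{"op": "move_arm", "data": {"plan": [{"tx":0,"ty":0,"tz":0,"wx":0,"wy":0,"wz":0},{"tx":0,"ty":0,"tz":0,"wx":0,"wy":0,"wz":0},{"tx":0,"ty":0,"tz":0,"wx":0,"wy":0,"wz":0},{"tx":0,"ty":0,"tz":0,"wx":0,"wy":0,"wz":0},{"tx":0,"ty":0,"tz":-0.04,"wx":0,"wy":0,"wz":0},{"tx":0,"ty":0,"tz":-0.09,"wx":0,"wy":0,"wz":0},{"tx":0,"ty":0,"tz":-0.13,"wx":0,"wy":0,"wz":0},{"tx":0.04,"ty":0,"tz":-0.13,"wx":0,"wy":0,"wz":0},{"tx":0.09,"ty":0,"tz":-0.13,"wx":0,"wy":0,"wz":0},{"tx":0.09,"ty":0,"tz":-0.13,"wx":0,"wy":0,"wz":0},{"tx":0.09,"ty":0,"tz":-0.13,"wx":0,"wy":0,"wz":0},{"tx":0.09,"ty":0,"tz":-0.13,"wx":0,"wy":0,"wz":0}], "fingers": -0.6}}

```text
clock: 14.8
eef_pos: [0.4757, 0.0957, 0.1504]
tool_rot: [-3.141, 0.002, -3.06]
contact_force: [0.2, -0.3, -0.0]
gripper_width: 0.8
gripper_force: 0.0
```

Run:
```python
from h import *
x,y=tray(-.0809); go(x,y,.066,184.6); snap('scene','s2')
z=cv2.imread('pics/s2.png'); cv2.imwrite('pics/s2c.png',cv2.resize(z[120:260,290:460],None,fx=3.5,fy=3.5,interpolation=3))
```

```text
from [0.4757 0.0957 0.1504] t [ 1.000e-04 -9.000e-04  1.126e-01] w [-0.0002  0.0021  0.0019] clk 14.8
```

View pics/s2c.png

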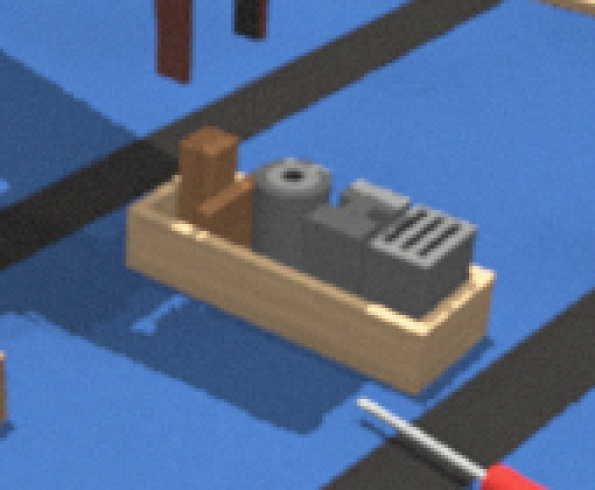

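All three parts stand upright in the tray in a row: roller at (290,205), link at (350,235), block at (420,260). Now pinch the board's grip block.

Request:
{"op": "move_arm", "data": {"plan": [{"tx":0,"ty":-0.001,"tz":0.05,"wx":0,"wy":0,"wz":0},{"tx":0,"ty":-0.001,"tz":0.09,"wx":0,"wy":0,"wz":0},{"tx":0,"ty":-0.001,"tz":0.112,"wx":0,"wy":0,"wz":0},{"tx":0,"ty":-0.001,"tz":0.112,"wx":0,"wy":0,"wz":0},{"tx":0,"ty":-0.001,"tz":0.112,"wx":0,"wy":0,"wz":0},{"tx":0,"ty":-0.001,"tz":0.112,"wx":0,"wy":0,"wz":0}]}}

```text
clock: 15.45
eef_pos: [0.4758, 0.095, 0.067]
tool_rot: [-3.141, 0.002, -3.06]
contact_force: [0.5, -0.2, 0.3]
gripper_width: 0.801
gripper_force: 0.0
```

Request:
{"op": "move_arm", "data": {"plan": [{"tx":0,"ty":0,"tz":0,"wx":0,"wy":0,"wz":0},{"tx":0,"ty":0,"tz":0,"wx":0,"wy":0,"wz":0},{"tx":0,"ty":0,"tz":0,"wx":0,"wy":0,"wz":0},{"tx":0,"ty":0,"tz":0,"wx":0,"wy":0,"wz":0},{"tx":0,"ty":0,"tz":0,"wx":0,"wy":0,"wz":0},{"tx":0,"ty":0,"tz":0,"wx":0,"wy":0,"wz":0},{"tx":0,"ty":0,"tz":0,"wx":0,"wy":0,"wz":0},{"tx":0,"ty":0,"tz":0,"wx":0,"wy":0,"wz":0},{"tx":0,"ty":0,"tz":0,"wx":0,"wy":0,"wz":0}], "fingers": 1, "grip_force": 30}}

```text
clock: 16.35
eef_pos: [0.4745, 0.0938, 0.0663]
tool_rot: [-3.14, -0.0, -3.059]
contact_force: [-0.4, -6.8, 2.6]
gripper_width: 0.342
gripper_force: 30.0
```

Request:
{"op": "move_arm", "data": {"plan": [{"tx":-0.003,"ty":0,"tz":0,"wx":0,"wy":0,"wz":0},{"tx":-0.006,"ty":0,"tz":0,"wx":0,"wy":0,"wz":0},{"tx":-0.009,"ty":0,"tz":0,"wx":0,"wy":0,"wz":0},{"tx":-0.012,"ty":0,"tz":0,"wx":0,"wy":0,"wz":0},{"tx":-0.015,"ty":0,"tz":0,"wx":0,"wy":0,"wz":0},{"tx":-0.018,"ty":0,"tz":0,"wx":0,"wy":0,"wz":0},{"tx":-0.021,"ty":0,"tz":0,"wx":0,"wy":0,"wz":0},{"tx":-0.024,"ty":0,"tz":0,"wx":0,"wy":0,"wz":0},{"tx":-0.027,"ty":0,"tz":0,"wx":0,"wy":0,"wz":0},{"tx":-0.03,"ty":0,"tz":0,"wx":0,"wy":0,"wz":0},{"tx":-0.03,"ty":0,"tz":0,"wx":0,"wy":0,"wz":0}]}}

```text
clock: 17.45
eef_pos: [0.4958, 0.0954, 0.0663]
tool_rot: [-3.14, -0.002, -3.059]
contact_force: [-2.7, -6.1, 4.6]
gripper_width: 0.339
gripper_force: 30.0
```

Request:
{"op": "move_arm", "data": {"plan": [{"tx":-0.0015,"ty":0,"tz":0,"wx":0,"wy":0,"wz":0},{"tx":-0.003,"ty":0,"tz":0,"wx":0,"wy":0,"wz":0},{"tx":-0.0045,"ty":0,"tz":0,"wx":0,"wy":0,"wz":0},{"tx":-0.0045,"ty":0,"tz":0,"wx":0,"wy":0,"wz":0}]}}

```text
clock: 17.85
eef_pos: [0.4983, 0.0956, 0.0663]
tool_rot: [-3.14, -0.004, -3.059]
contact_force: [-5.0, -8.0, 7.9]
gripper_width: 0.339
gripper_force: 30.0
```

Request:
{"op": "move_arm", "data": {"plan": [{"tx":-0.0015,"ty":0,"tz":0,"wx":0,"wy":0,"wz":0},{"tx":-0.003,"ty":0,"tz":0,"wx":0,"wy":0,"wz":0},{"tx":-0.003,"ty":0,"tz":0,"wx":0,"wy":0,"wz":0},{"tx":-0.003,"ty":0,"tz":0,"wx":0,"wy":0,"wz":0}]}}

```text
clock: 18.25
eef_pos: [0.5005, 0.0958, 0.0663]
tool_rot: [-3.14, -0.004, -3.059]
contact_force: [-5.1, -7.6, 7.5]
gripper_width: 0.345
gripper_force: 30.0
```

Request:
{"op": "move_arm", "data": {"plan": [{"tx":-0.0015,"ty":0,"tz":0,"wx":0,"wy":0,"wz":0},{"tx":-0.002,"ty":0,"tz":0,"wx":0,"wy":0,"wz":0},{"tx":-0.002,"ty":0,"tz":0,"wx":0,"wy":0,"wz":0}]}}

```text
clock: 18.55
eef_pos: [0.5013, 0.0959, 0.0663]
tool_rot: [-3.14, -0.005, -3.059]
contact_force: [-6.1, -6.1, 10.1]
gripper_width: 0.34
gripper_force: 30.0
```

Request:
{"op": "move_arm", "data": {"plan": [{"tx":-0.0015,"ty":0,"tz":0,"wx":0,"wy":0,"wz":0},{"tx":-0.002,"ty":0,"tz":0,"wx":0,"wy":0,"wz":0},{"tx":-0.002,"ty":0,"tz":0,"wx":0,"wy":0,"wz":0}]}}

```text
clock: 18.85
eef_pos: [0.5019, 0.0959, 0.0663]
tool_rot: [-3.14, -0.006, -3.059]
contact_force: [-9.0, -8.5, 12.2]
gripper_width: 0.338
gripper_force: 30.0
```

Request:
{"op": "move_arm", "data": {"plan": [{"tx":-0.002,"ty":0,"tz":0,"wx":0,"wy":0,"wz":0},{"tx":-0.002,"ty":0,"tz":0,"wx":0,"wy":0,"wz":0},{"tx":-0.002,"ty":0,"tz":0,"wx":0,"wy":0,"wz":0}]}}

```text
clock: 19.15
eef_pos: [0.5021, 0.0959, 0.0662]
tool_rot: [-3.14, -0.009, -3.059]
contact_force: [-11.0, -8.4, 15.8]
gripper_width: 0.341
gripper_force: 30.0
```

The board has stalled against the row, so it is snug. Ease back the preload, release, rise, and check.

Request:
{"op": "move_arm", "data": {"plan": [{"tx":0.001,"ty":0,"tz":0,"wx":0,"wy":0,"wz":0},{"tx":0.001,"ty":0,"tz":0,"wx":0,"wy":0,"wz":0},{"tx":0.001,"ty":0,"tz":0,"wx":0,"wy":0,"wz":0},{"tx":0.001,"ty":0,"tz":0,"wx":0,"wy":0,"wz":0},{"tx":0.001,"ty":0,"tz":0,"wx":0,"wy":0,"wz":0},{"tx":0.001,"ty":0,"tz":-0.05,"wx":0,"wy":0,"wz":0},{"tx":0.001,"ty":0,"tz":-0.11,"wx":0,"wy":0,"wz":0},{"tx":0.001,"ty":0,"tz":-0.15,"wx":0,"wy":0,"wz":0},{"tx":0.05,"ty":-0.05,"tz":-0.15,"wx":0,"wy":0,"wz":0},{"tx":0.1,"ty":-0.1,"tz":-0.15,"wx":0,"wy":0,"wz":0},{"tx":0.12,"ty":-0.15,"tz":-0.15,"wx":0,"wy":0,"wz":0},{"tx":0.12,"ty":-0.2,"tz":-0.15,"wx":0,"wy":0,"wz":0}], "fingers": -0.6}}

```text
clock: 20.35
eef_pos: [0.4262, -0.0599, 0.1786]
tool_rot: [3.141, -0.002, -3.059]
contact_force: [0.4, 0.2, 0.4]
gripper_width: 0.801
gripper_force: 0.0
```

Request:
{"op": "move_arm", "data": {"plan": [{"tx":0,"ty":-0.06,"tz":0,"wx":0,"wy":0,"wz":0},{"tx":0,"ty":-0.12,"tz":0,"wx":0,"wy":0,"wz":0},{"tx":0,"ty":-0.18,"tz":0,"wx":0,"wy":0,"wz":0},{"tx":0,"ty":-0.18,"tz":0,"wx":0,"wy":0,"wz":0}]}}

```text
clock: 20.75
eef_pos: [0.4422, -0.1994, 0.1792]
tool_rot: [-3.138, 0.002, -3.064]
contact_force: [0.4, -0.4, 0.6]
gripper_width: 0.798
gripper_force: 0.0
```

Run:
```python
from h import *
snap('top','top3')
P,d=cloud('top3')
Q=P[190:340,150:230].reshape(-1,3); D=d[190:340,150:230].ravel()
m=(D>0)&(Q[:,2]>.076)&(Q[:,2]<.1); Q=Q[m]; q=(Q[:,:2]-T0)@np.array([[np.cos(TY),-np.sin(TY)],[np.sin(TY),np.cos(TY)]])
for a,b in((-.11,-.031),(-.0275,.0195),(.0225,.060),(.064,.11)):
    k=(q[:,0]>a)&(q[:,0]<b)
    if k.sum(): print(k.sum(),q[k].min(0).round(4),q[k].max(0).round(4),cv2.minAreaRect((q[k]*1000).astype(np.float32)),np.median(Q[k,2]))
z=cv2.imread('pics/top3.png'); cv2.imwrite('pics/t3c.png',cv2.resize(z[190:340,150:250],None,fx=4,fy=4,interpolation=3))
for n,r in(('carton',(295,270,350,330,.04,.055)),('tape',(460,220,535,290,.015,.035))):
    for f in('top0','top3'):
        P,d=cloud(f); A=P[r[1]:r[3],r[0]:r[2]].reshape(-1,3); A=A[(A[:,2]>r[4])&(A[:,2]<r[5])]; print(n,f,len(A),A.mean(0) if len(A) else 0)
```

```text
287 [-0.0674 -0.0153] [-0.0394  0.015 ] ((-53.39780807495117, -0.1807422637939453), (30.246971130371094, 27.96464729309082), 89.93968200683594) 0.09239088971717262
597 [-0.0267 -0.0229] [0.0192 0.0273] ((-3.605234146118164, 2.3716964721679688), (50.122413635253906, 45.75331115722656), 85.2461929321289) 0.08745988341487083
603 [ 0.0225 -0.0291] [0.0599 0.0317] ((41.194156646728516, 1.2839393615722656), (60.795082092285156, 37.39423751831055), 89.8870849609375) 0.08412552430418174
732 [ 0.064  -0.0305] [0.106  0.0313] ((85.03483581542969, 0.4054241180419922), (61.780967712402344, 41.78309631347656), 89.81326293945312) 0.08456194420441623
carton top0 897 [ 0.48434587 -0.15290163  0.0485867 ]
carton top3 234 [ 0.49943647 -0.1382128   0.04872312]
tape top0 842 [ 0.57207033 -0.48575306  0.02469898]
tape top3 838 [ 0.57203024 -0.48570372  0.02463182]
```

View pics/t3c.png

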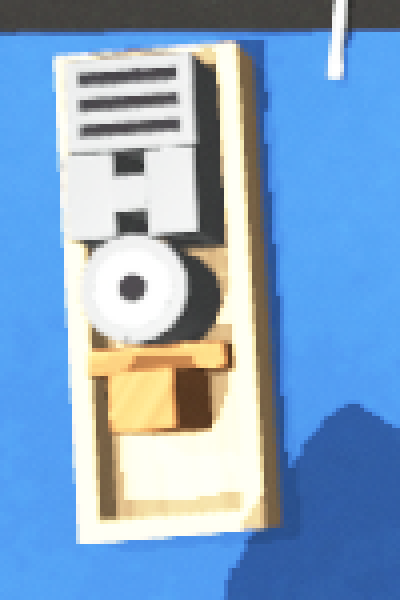

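The row is tight: block, link, roller and board touch, and all three parts stand upright and centred. The carton is only partly hidden by the arm. Handing in.

```bash
python3 -c "
from h import *
print(workorder.job_done())"
```

```text
the job is handed in; nothing more can be done
None
```

The roller and the link stand upright in the tray beside the block, the end board is slid up snug at about 0.034 m, and I handed the job in at about 21 s; no verdict came back.

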